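# Sort the clay dishes and pans under their drying shelves

## Task

Sort the four clay pieces without lifting them: slide the two round dishes in under the shelf with the round badge and the two square pans in under the shelf with the square badge, from the long side that faces them. One at a time, finishing each before the next, push it in until you feel it bear against the padded rail hidden under its shelf, press it lightly there for a moment (about 8 N, never over 25 N), then leave it there upright. Leave the burro, the palette and the burnisher where they are.

Things in the scene. Friction and masses are not known exactly. Their poses are not given: they have to be found in the camera images.
- rack_round: low fixed walnut bridge shelf for the round pieces, round badge on its roof. Origin: centre of its footprint on the tabletop; own x along it, y across. Roof 316 (x) by 56 (y) mm, underside 38, top 46 mm up. End boards' inner faces at x = +-150 mm; both long sides open, no floor. Under it a felt-padded stop rail along x, 290 mm long, 16 thick, 3 to 31 mm up, its middle up to 12 mm either side (y) of the centre line, unknown
- rack_square: low fixed walnut bridge shelf for the square pieces, square badge on its roof. Origin: centre of its footprint on the tabletop; own x along it, y across. Roof 316 (x) by 56 (y) mm, underside 38, top 46 mm up. End boards' inner faces at x = +-150 mm; both long sides open, no floor. Under it a felt-padded stop rail along x, 290 mm long, 16 thick, 3 to 31 mm up, its middle up to 12 mm either side (y) of the centre line, unknown
- badge_round (a point): top centre of the fixed round terracotta badge, 42 to 44 mm across, 8 mm thick, in the middle of the roof of the shelf for the round pieces, 54 mm above the table. The padded rail below it is sprung in y: it yields 1 mm per 2.5 N, up to 10 mm, and springs back
- badge_square (a point): top centre of the fixed square terracotta badge, 42 to 44 mm across, 8 mm thick, in the middle of the roof of the shelf for the square pieces, 54 mm above the table. The padded rail below it is sprung in y: it yields 1 mm per 2.5 N, up to 10 mm, and springs back
- dish_a: round terracotta paint dish, 46 mm across, 26 mm tall, open on top, about 0.12 kg. Loose, standing on the tabletop. Origin: centre of its underside; z up
- dish_b: round terracotta paint dish, 46 mm across, 26 mm tall, open on top, about 0.12 kg. Loose, standing on the tabletop. Origin: centre of its underside; z up
- pan_a: square terracotta paint pan, 46 by 46 mm (sides along its own x and y), 26 mm tall, open on top, about 0.12 kg. Loose, standing on the tabletop. Origin: centre of its underside; z up
- pan_b: square terracotta paint pan, 46 by 46 mm (sides along its own x and y), 26 mm tall, open on top, about 0.12 kg. Loose, standing on the tabletop. Origin: centre of its underside; z up
- burro: bystander: terracotta burro with a pink saddle, 67 mm long (its own y, head to +y), 67 mm tall; origin under its middle
- palette: bystander: white porcelain palette slab 60 by 110 by 10 mm with paint spots; origin under its middle
- burnisher: bystander: copper burnisher with wooden handle, 170 mm long (its own x), 14 mm tall; origin under it near its middle
There are look-alikes about, which are no part of the job. Leave any turquoise or yellow look-alike of the pan_a alone.

How it is judged:
By the outcome, as a careful person would: the job done as asked, in the order asked, and still so for the second after the job is handed in, with the robot touching nothing.
It also fails if it takes over 69 s, if anything falls off the work surface, if the arm or the gripper's body presses on something with over 40 N, if the wrist force passes 120 N, or if a joint passes its speed limit or range.

## Robot

A 6-joint arm with a two-finger parallel gripper is mounted at the origin on the work surface. World frame = base frame: x ahead of the robot, y to its left, z up, the work surface at z = 0. Lengths are in m, angles in rad, forces in N, time in s.
With the tool pointing down it reaches from about 0.225 to 0.875 m from the base axis. Payload 3.4 kg.
Tool frame: the origin (TCP) lies at the very end of the fingers, on their centre line; the grasp point (between the pads) lies 19 mm behind it (grip_depth is the distance from the TCP to the grasp point, in m); x points along the fingers, z is the direction in which the jaws open and shut, and the axes are right-handed (so a half turn about x gives the same grasp; the last joint's range is limited). The gripper opens to 85 mm and grips with 20 to 120 N. Pads are 22 mm wide; open, the fingers measure 114 mm over their backs; the gripper's body (76 mm by 85 mm) begins 54 mm behind the grasp point. The pads swing forward as they close: fully open they stand 13 mm farther back than shut.
Start: joints at [-1.273, 0.276, 1.505, -0, 1.361, -0.121], TCP at [0.234, -0.525, 0.231] pointing down, gripper open.
Joint ranges: [-2.89, 2.89], [-0.75, 2.08], [0.22, 2.7], [-1.18, 4.32], [0.11, 2.71], [-2.7, 2.7]. Speed limits (rad/s): [2.57, 2.57, 3.14, 3.14, 3.14, 3.14].

## Interface

Orientations are given as a unit quaternion [w, x, y, z].
In Python, from rig import get_state, get_image, sign_off, grip_depth gives the robot as it stands. The module is installed in compiled form; this text tells all that it offers.
- The arm moves only by the tool arm_command, never from a script. Its argument "series" is a list of rows, each an object with "dp": the shift along the tool's x, y, z scaled (see below), a list of three; "angular": the turn, a rotation vector about the tool's x, y, z scaled (see below), a list of three; "gripper": the finger opening in mm, from 0 to 85.4. A call has exactly 8 rows; each row shifts and turns the pose as measured when the row begins, along the tool's axes as they then stand; what a row does not reach is not made up. The controller multiplies each number of a shift by 0.12 m and each number of a turn by 90 degrees. A row lasts 1/8 s, in which the tool goes at most 62.5 mm and 10.7 degrees, less where a joint would pass 70% of its speed; a pose out of reach is approached as far as the arm can. A call with a number of a shift or a turn outside -1 to 1 is refused whole. A call with a gripper value outside its range is refused whole. The fingers move at their own pace and stop on an object; "grip_force" is the grip in N (left out, the last holds). Time passes only in rows, so rows that do not move let the fingers close, or fill a call up. It gives the time, the measured TCP pose, the force and the opening at its end, in the units of the state.
- get_state(): the state, without advancing time (a new reading comes with each control period).
- get_image(name): name is "side" or "top" or "wrist"; returns a dict with "image" (420x560x3 uint8, blue, green, red), "depth" (420x560 float32, m along the optical axis (not along the pixel's ray), 0 where there is no reading), "mtx" (3x3 intrinsics, pixels), "view" (4x4, takes a point from world to camera coordinates); the wrist camera has in their place "mount" (4x4, takes a point from camera to tool coordinates, whose origin is the TCP and whose axes are the tool frame's). Camera axes: x right, y up, looking along -z (the intrinsics and any distortion apply to the point x, -y, -z); pixel columns grow to the right and rows downward; lengths in m; the calibration is good to about 2 mm. The wrist camera is an equidistant fisheye: a pixel r from the principal point sees the ray r / f radians off the axis. A picture is of the moment at which its call begins: read the wrist's pose just before it.
- sign_off(): hands the job in, once; it reports no verdict.
The state is a dict: "clock": time; "qpos": joint angles; "qd": joint speeds; "effort": joint torques, N m; "position": TCP position; "ee_rot": TCP orientation; "contact_force": force on the tool from outside, world axes, zero at the start; "moment": the same for the moment, N m; "width": finger opening in m.
Only numpy, scipy, OpenCV 4.12 (cv2) and the standard library are available. Lean on these libraries where they do the work, as an engineer would, in place of code of your own. Each camera call takes 0.05 s, during which the arm holds its last target. There are 200 camera calls.

## Working session

There is one attempt and no reset: what is moved stays moved. The work goes in short steps, Python scripts to look and compute and a tool call to move; the robot and the scene stay as the last step left them, time stands still between calls to the robot, and variables do not carry over. Pictures are saved under pics/ and viewed, about 8 in all and at most 12, crops included, and the job is handed in when it is done.

Besides the shell and the picture viewer there is one more tool, called after "Request:" in YAML: its name, and indented under it one key for each argument. arm_command: Moves the arm, as the interface text tells. Its arguments: {"type":"object","properties":{"series":{"type":"array","items":{"type":"object","properties":{"dp":{"type":"array","items":{"type":"number"}},"angular":{"type":"array","items":{"type":"number"}},"gripper":{"type":"number"}}}},"grip_force":{"type":"number"}},"required":["series"]}

```bash
mkdir -p pics
cat > h.py <<'E'
import numpy as np, cv2
from rig import *
def cam(n):
    d=get_image(n); return d
def world(d,u,v,z=None):
    """pixel to world, by depth or by plane height z"""
    K=d["mtx"];R=d["view"][:3,:3];t=d["view"][:3,3]
    r=np.array([(u-K[0,2])/K[0,0],-(v-K[1,2])/K[1,1],-1.])
    if z is None: c=r*d["depth"][int(round(v)),int(round(u))]; return R.T@(c-t)
    o=-R.T@t; w=R.T@r; return o+w*(z-o[2])/w[2]
def pix(d,p):
    c=d["view"][:3,:3]@np.array(p)+d["view"][:3,3]; K=d["mtx"]
    return K[0,0]*c[0]/-c[2]+K[0,2], K[1,1]*-c[1]/-c[2]+K[1,2]
E
python3 - <<'E'
from h import *
s=get_state();print({k:np.round(v,3) for k,v in s.items()})
for n in("top","side"):
    d=cam(n);cv2.imwrite(f"pics/{n}0.png",d["image"]);np.savez(f"{n}0.npz",**d);print(d["mtx"],d["view"],sorted(d))
E
```

```text
{'clock': np.float64(0.0), 'qpos': array([-1.273,  0.277,  1.506, -0.   ,  1.361, -0.121]), 'qd': array([-0.   , -0.002, -0.002, -0.001, -0.   ,  0.001]), 'effort': array([-0.0000e+00, -4.1677e+01, -2.4580e+01, -0.0000e+00,  1.1000e-02,
        0.0000e+00]), 'position': array([ 0.234, -0.525,  0.23 ]), 'ee_rot': array([ 0.593,  0.386,  0.594, -0.385]), 'contact_force': array([-0.36 , -0.503, -0.244]), 'moment': array([-0.01 ,  0.044, -0.029]), 'width': np.float64(0.085)}
[[387.10782027   0.         274.67122533]
 [  0.         387.10782027 213.81588059]
 [  0.           0.           1.        ]] [[ 0.13319939 -0.99107689  0.00495151 -0.06728687]
 [ 0.96696747  0.13105141  0.21863084 -0.52364027]
 [-0.21732887 -0.02433355  0.97579508 -0.98664862]
 [ 0.          0.          0.          1.        ]] ['depth', 'image', 'mtx', 'view']
[[527.47174613   0.         280.9808518 ]
 [  0.         527.47174613 205.70144494]
 [  0.           0.           1.        ]] [[-0.96854066 -0.24827044 -0.01705243  0.51726866]
 [ 0.13053765 -0.56519541  0.81456373 -0.10511037]
 [-0.21187005  0.7867121   0.57982338 -1.13971711]
 [ 0.          0.          0.          1.        ]] ['depth', 'image', 'mtx', 'view']
```

View pics/top0.png

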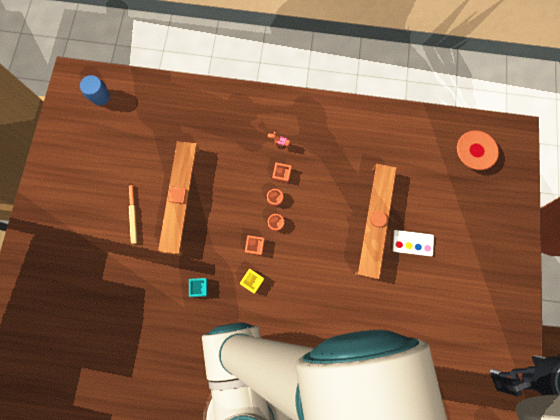

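View pics/side0.png

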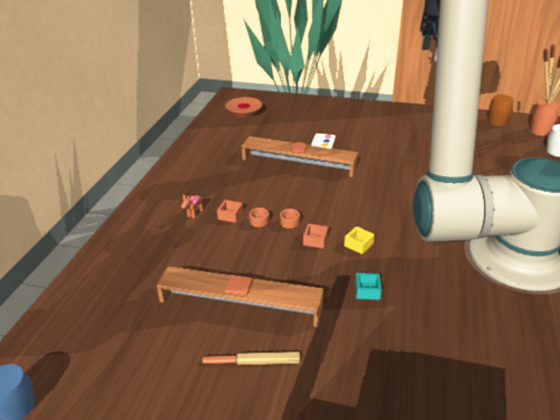

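The top view shows the square-badge shelf at left (badge 177,195) and the round-badge shelf at right (379,219). The pans are at (282,172) and (255,245), the dishes at (275,197) and (275,222), and the look-alikes at (198,288) and (252,281). The side view agrees.

Run:
```python
from h import *
d=dict(np.load("top0.npz"))
K=d["mtx"];R=d["view"][:3,:3];t=d["view"][:3,3]
vv,uu=np.mgrid[0:420,0:560];D=d["depth"]
c=np.stack([(uu-K[0,2])/K[0,0]*D,-(vv-K[1,2])/K[1,1]*D,-D],-1)
W=(c-t)@R
print("table z",[np.round(W[v,u],3) for u,v in((230,220),(330,220),(320,160))])
def comp(zl,zh,mn,mx):
    m=((W[...,2]>zl)&(W[...,2]<zh)&(D>0)).astype(np.uint8); m[320:]=0
    n,l,s,ce=cv2.connectedComponentsWithStats(m)
    for i in range(1,n):
        if mn<s[i,4]<mx:
            p=W[l==i]; r=cv2.minAreaRect((p[:,:2]*1000).astype(np.float32))
            print(np.round(ce[i]),s[i,4],"mean",np.round(p.mean(0),3),"rect",np.round(r[0],1),np.round(r[1],1),round(r[2],1), "zmax",round(p[:,2].max(),3))
print("pieces");comp(.008,.035,60,1500)
print("roofs");comp(.036,.065,300,6000)
```

```text
table z [array([0.506, 0.128, 0.001]), array([ 0.543, -0.153,  0.004]), array([ 0.72 , -0.106, -0.001])]
pieces
[102.  99.] 77 mean [0.815 0.561 0.022] rect [817.3 562.8] [22.6 58.9] 49.8 zmax 0.034
[477. 149.] 1208 mean [ 0.802 -0.55   0.03 ] rect [ 802.5 -550. ] [117.5 118.9] 51.1 zmax 0.035
[281. 172.] 180 mean [0.66  0.003 0.022] rect [661.3   2.2] [45.8 47.5] 85.8 zmax 0.034
[132. 216.] 328 mean [0.478 0.401 0.014] rect [485.4 403.9] [168.1  17.5] 16.0 zmax 0.02
[274. 197.] 147 mean [0.586 0.012 0.02 ] rect [586.4  11.5] [45.8 42.4] 7.4 zmax 0.034
[275. 222.] 142 mean [0.514 0.    0.019] rect [5.135e+02 3.000e-01] [43.6 44.6] 9.1 zmax 0.034
[413. 242.] 769 mean [ 0.509 -0.388  0.011] rect [ 509.7 -387.7] [ 59.9 109.3] 0.5 zmax 0.017
[254. 245.] 167 mean [0.441 0.05  0.023] rect [442.8  49.2] [46.1 46.5] 89.1 zmax 0.033
[251. 280.] 144 mean [0.345 0.042 0.024] rect [345.3  42. ] [45.4 45.5] 64.7 zmax 0.03
[198. 286.] 173 mean [0.311 0.182 0.023] rect [310.5 181.8] [45.1 46.1] 8.3 zmax 0.032
roofs
[177. 198.] 2319 mean [0.541 0.275 0.048] rect [547.3 276.9] [316.6  57.9] 1.6 zmax 0.061
[377. 221.] 2373 mean [ 0.549 -0.274  0.048] rect [ 555.2 -274.9] [ 57.4 317.1] 85.4 zmax 0.061
```

```bash
cat >> h.py <<'E'
from scipy.spatial.transform import Rotation as Ro
def rot(s): q=s["ee_rot"]; return Ro.from_quat([q[1],q[2],q[3],q[0]])
def st(s=None):
    s=s or get_state(); print("t",round(s["clock"],2),"p",np.round(s["position"]*1e3,1),"F",np.round(s["contact_force"],1),"w",round(s["width"]*1e3,1),"q",np.round(s["qpos"],2)); return s
def to(x,y,z,yaw):
    """print tool-frame shift (units of .12 m) and turn (units of 90deg) to target mm; jaws' z axis at yaw deg (mod 180)"""
    s=st(); R=rot(s).as_matrix(); d=(np.array([x,y,z])/1e3-s["position"])
    print("R",np.round(R,3).tolist()); print("d mm",np.round(d*1e3,1),"tool units",np.round(R.T@d/.12,3))
    best=None
    for k in (0,180):
        a=np.radians(yaw+k); zt=np.array([np.cos(a),np.sin(a),0]); xt=np.array([0,0,-1.]); T=np.stack([xt,np.cross(zt,xt),zt],1)
        rv=Ro.from_matrix(R.T@T).as_rotvec(); print("turn deg",np.round(np.degrees(rv),1),"units",np.round(np.degrees(rv)/90,3),"after-turn shift",np.round(T.T@d/.12,3))
E
python3 -c "
from h import *
to(661+1,-48,100,1.6)"
```

```text
t 0.1 p [ 233.7 -524.9  230.5] F [-0.8  0.2  0.4] w 85.7 q [-1.27  0.28  1.51  0.    1.36 -0.12]
R [[-0.0, 0.914, 0.407], [0.002, 0.407, -0.914], [-1.0, 0.0, -0.002]]
d mm [ 428.3  476.9 -130.5] tool units [ 1.092  4.876 -2.177]
turn deg [-67.6  -0.1  -0.1] units [-0.751 -0.001 -0.001] after-turn shift [1.088 3.873 3.679]
turn deg [ 1.124e+02 -1.000e-01  1.000e-01] units [ 1.249e+00 -1.000e-03  1.000e-03] after-turn shift [ 1.088 -3.873 -3.679]
```

```bash
cat >> h.py <<'E'
def rows(x,y,z,yaw,n,w,k=0):
    s=st(); R=rot(s).as_matrix(); d=(np.array([x,y,z])/1e3-s["position"])/.12/n
    a=np.radians(yaw+k); zt=np.array([np.cos(a),np.sin(a),0]); xt=np.array([0,0,-1.]); T=np.stack([xt,np.cross(zt,xt),zt],1)
    rv=Ro.from_matrix(R.T@T).as_rotvec()
    for i in range(n):
        Ri=R@Ro.from_rotvec(rv*i/n).as_matrix()
        print('{"dp":%s,"angular":%s,"gripper":%g},'%(np.round(Ri.T@d,2).tolist(),np.round(np.degrees(rv)/90/n,3).tolist(),w))
E
python3 -c "
from h import *
rows(448,-286,160,-30,4,16)
rows(662,-48,100,1.6,12,16)"
```

```text
t 0.1 p [ 233.7 -524.9  230.5] F [-0.8  0.2  0.4] w 85.7 q [-1.27  0.28  1.51  0.    1.36 -0.12]
{"dp":[0.15, 0.61, -0.27],"angular":[-0.1, -0.0, -0.0],"gripper":16},
{"dp":[0.15, 0.65, -0.17],"angular":[-0.1, -0.0, -0.0],"gripper":16},
{"dp":[0.15, 0.66, -0.07],"angular":[-0.1, -0.0, -0.0],"gripper":16},
{"dp":[0.15, 0.67, 0.03],"angular":[-0.1, -0.0, -0.0],"gripper":16},
t 0.1 p [ 233.7 -524.9  230.5] F [-0.8  0.2  0.4] w 85.7 q [-1.27  0.28  1.51  0.    1.36 -0.12]
{"dp":[0.09, 0.41, -0.18],"angular":[-0.063, -0.0, -0.0],"gripper":16},
{"dp":[0.09, 0.42, -0.14],"angular":[-0.063, -0.0, -0.0],"gripper":16},
{"dp":[0.09, 0.43, -0.1],"angular":[-0.063, -0.0, -0.0],"gripper":16},
{"dp":[0.09, 0.44, -0.06],"angular":[-0.063, -0.0, -0.0],"gripper":16},
{"dp":[0.09, 0.44, -0.01],"angular":[-0.063, -0.0, -0.0],"gripper":16},
{"dp":[0.09, 0.44, 0.03],"angular":[-0.063, -0.0, -0.0],"gripper":16},
{"dp":[0.09, 0.44, 0.08],"angular":[-0.063, -0.0, -0.0],"gripper":16},
{"dp":[0.09, 0.43, 0.12],"angular":[-0.063, -0.0, -0.0],"gripper":16},
{"dp":[0.09, 0.42, 0.16],"angular":[-0.063, -0.0, -0.0],"gripper":16},
{"dp":[0.09, 0.4, 0.2],"angular":[-0.063, -0.0, -0.0],"gripper":16},
{"dp":[0.09, 0.38, 0.24],"angular":[-0.063, -0.0, -0.0],"gripper":16},
{"dp":[0.09, 0.35, 0.27],"angular":[-0.063, -0.0, -0.0],"gripper":16},
```

Request:
arm_command:
  series:
    - {"dp":[0.09,0.41,-0.18],"angular":[-0.063,0,0],"gripper":16}
    - {"dp":[0.09,0.42,-0.14],"angular":[-0.063,0,0],"gripper":16}
    - {"dp":[0.09,0.43,-0.1],"angular":[-0.063,0,0],"gripper":16}
    - {"dp":[0.09,0.44,-0.06],"angular":[-0.063,0,0],"gripper":16}
    - {"dp":[0.09,0.44,-0.01],"angular":[-0.063,0,0],"gripper":16}
    - {"dp":[0.09,0.44,0.03],"angular":[-0.063,0,0],"gripper":16}
    - {"dp":[0.09,0.44,0.08],"angular":[-0.063,0,0],"gripper":16}
    - {"dp":[0.09,0.43,0.12],"angular":[-0.063,0,0],"gripper":16}

```text
clock: 1.1
position: [0.5206, -0.1991, 0.1391]
ee_rot: [0.696, 0.121, 0.697, -0.12]
contact_force: [0.7, -0.7, -0.4]
width: 0.0162
```

```bash
python3 -c "
from h import *
rows(662,-48,90,1.6,8,16)"
```

```text
t 1.1 p [ 520.6 -199.1  139.1] F [ 0.7 -0.7 -0.4] w 16.2 q [-0.49  0.32  1.69 -0.    1.14 -0.15]
{"dp":[0.05, 0.2, 0.09],"angular":[-0.03, -0.0, -0.0],"gripper":16},
{"dp":[0.05, 0.19, 0.09],"angular":[-0.03, -0.0, -0.0],"gripper":16},
{"dp":[0.05, 0.19, 0.1],"angular":[-0.03, -0.0, -0.0],"gripper":16},
{"dp":[0.05, 0.18, 0.11],"angular":[-0.03, -0.0, -0.0],"gripper":16},
{"dp":[0.05, 0.18, 0.12],"angular":[-0.03, -0.0, -0.0],"gripper":16},
{"dp":[0.05, 0.17, 0.13],"angular":[-0.03, -0.0, -0.0],"gripper":16},
{"dp":[0.05, 0.17, 0.14],"angular":[-0.03, -0.0, -0.0],"gripper":16},
{"dp":[0.05, 0.16, 0.14],"angular":[-0.03, -0.0, -0.0],"gripper":16},
```

Request:
arm_command:
  series:
    - {"dp":[0.05,0.2,0.09],"angular":[-0.03,0,0],"gripper":16}
    - {"dp":[0.05,0.19,0.09],"angular":[-0.03,0,0],"gripper":16}
    - {"dp":[0.05,0.19,0.1],"angular":[-0.03,0,0],"gripper":16}
    - {"dp":[0.05,0.18,0.11],"angular":[-0.03,0,0],"gripper":16}
    - {"dp":[0.05,0.18,0.12],"angular":[-0.03,0,0],"gripper":16}
    - {"dp":[0.05,0.17,0.13],"angular":[-0.03,0,0],"gripper":16}
    - {"dp":[0.05,0.17,0.14],"angular":[-0.03,0,0],"gripper":16}
    - {"dp":[0.05,0.16,0.14],"angular":[-0.03,0,0],"gripper":16}

```text
clock: 2.1
position: [0.6625, -0.0368, 0.0845]
ee_rot: [0.704, -0.017, 0.71, 0.02]
contact_force: [0.7, -0.3, -0.1]
width: 0.0159
```

```bash
python3 -c "
from h import *
to(662,-48,9,1.6)
p=st();d=get_image('wrist');cv2.imwrite('pics/w1.png',d['image']);print(d['mount'],d['mtx'])"
```

```text
t 2.1 p [662.5 -36.8  84.5] F [ 0.7 -0.3 -0.1] w 15.9 q [-0.16  0.51  1.5   0.    1.13 -0.22]
R [[-0.009, -0.053, 0.999], [0.004, 0.999, 0.053], [-1.0, 0.004, -0.009]]
d mm [ -0.5 -11.2 -75.5] tool units [ 0.629 -0.095 -0.004]
turn deg [ 1.5 -0.5 -0.2] units [ 0.016 -0.006 -0.003] after-turn shift [ 0.63  -0.093 -0.007]
turn deg [-178.5    0.4   -0.8] units [-1.984  0.004 -0.009] after-turn shift [0.63  0.093 0.007]
t 2.1 p [662.5 -36.8  84.5] F [ 0.7 -0.3 -0.1] w 15.9 q [-0.16  0.51  1.5   0.    1.13 -0.22]
[[ 7.34693383e-04  2.89981212e-01 -9.57032056e-01 -1.42656622e-01]
 [-5.66733977e-04  9.57032282e-01  2.89980846e-01  7.48855267e-02]
 [ 9.99999570e-01  3.29335575e-04  8.67467491e-04 -9.19533817e-04]
 [ 0.00000000e+00  0.00000000e+00  0.00000000e+00  1.00000000e+00]] [[325.1922621    0.         278.5956801 ]
 [  0.         325.1922621  202.33156204]
 [  0.           0.           1.        ]]
```

View pics/w1.png

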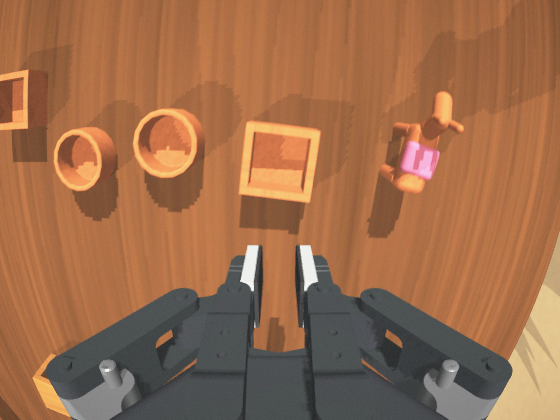

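The wrist view shows pan_a (281,162) centred ahead of the jaws. I'll back off slightly and descend behind it.

Request:
arm_command:
  series:
    - {"dp":[0,-0.1,0],"angular":[0.016,-0.006,-0.003],"gripper":16}
    - {"dp":[0.1,0,0],"angular":[0,0,0],"gripper":16}
    - {"dp":[0.15,0,0],"angular":[0,0,0],"gripper":16}
    - {"dp":[0.15,0,0],"angular":[0,0,0],"gripper":16}
    - {"dp":[0.12,0,0],"angular":[0,0,0],"gripper":16}
    - {"dp":[0.06,0,0],"angular":[0,0,0],"gripper":16}
    - {"dp":[0,0,0],"angular":[0,0,0],"gripper":16}
    - {"dp":[0,0,0],"angular":[0,0,0],"gripper":16}

```text
clock: 3.15
position: [0.6637, -0.0496, 0.01]
ee_rot: [0.707, -0.009, 0.707, 0.009]
contact_force: [-0.3, -0.3, 0.9]
width: 0.0157
```

```bash
python3 -c "
from h import *
to(662,-48,9,1.6)"
```

```text
t 3.15 p [663.7 -49.6  10. ] F [-0.3 -0.3  0.9] w 15.7 q [-0.18  0.59  1.58  0.    0.97 -0.21]
R [[0.001, -0.026, 1.0], [0.0, 1.0, 0.026], [-1.0, 0.0, 0.001]]
d mm [-1.7  1.6 -1. ] tool units [ 0.008  0.014 -0.013]
turn deg [-0.1  0.  -0. ] units [-0.001  0.    -0.   ] after-turn shift [ 0.008  0.014 -0.013]
turn deg [179.9  -0.   -0. ] units [ 1.999e+00 -0.000e+00 -1.000e-03] after-turn shift [ 0.008 -0.014  0.013]
```

Request:
arm_command:
  series:
    - {"dp":[0,0.08,0],"angular":[0,0,0],"gripper":16}
    - {"dp":[0,0.1,0],"angular":[0,0,0],"gripper":16}
    - {"dp":[0,0.12,0],"angular":[0,0,0],"gripper":16}
    - {"dp":[0,0.12,0],"angular":[0,0,0],"gripper":16}
    - {"dp":[0,0.12,0],"angular":[0,0,0],"gripper":16}
    - {"dp":[0,0.12,0],"angular":[0,0,0],"gripper":16}
    - {"dp":[0,0.12,0],"angular":[0,0,0],"gripper":16}
    - {"dp":[0,0.12,0],"angular":[0,0,0],"gripper":16}

```text
clock: 4.15
position: [0.6615, 0.0662, 0.0115]
ee_rot: [0.708, -0.009, 0.706, 0.009]
contact_force: [0.2, -0.9, -0.6]
width: 0.0159
```

```bash
python3 -c "
from h import *
to(657,190,9,1.6)"
```

```text
t 4.15 p [661.5  66.2  11.5] F [ 0.2 -0.9 -0.6] w 15.9 q [-0.    0.58  1.59 -0.    0.97 -0.03]
R [[0.003, -0.027, 1.0], [-0.0, 1.0, 0.027], [-1.0, -0.0, 0.003]]
d mm [ -4.5 123.8  -2.5] tool units [ 0.021  1.032 -0.01 ]
turn deg [-0.1  0.2  0. ] units [-0.001  0.002  0.   ] after-turn shift [ 0.021  1.032 -0.009]
turn deg [179.9   0.   -0.3] units [ 1.999  0.    -0.003] after-turn shift [ 0.021 -1.032  0.009]
```

Request:
arm_command:
  series:
    - {"dp":[0.005,0.12,0],"angular":[0,0,0],"gripper":16}
    - {"dp":[0.005,0.12,0],"angular":[0,0,0],"gripper":16}
    - {"dp":[0,0.12,0],"angular":[0,0,0],"gripper":16}
    - {"dp":[0,0.12,0],"angular":[0,0,0],"gripper":16}
    - {"dp":[0,0.12,0],"angular":[0,0,0],"gripper":16}
    - {"dp":[0,0.12,0],"angular":[0,0,0],"gripper":16}
    - {"dp":[0,0.12,0],"angular":[0,0,0],"gripper":16}
    - {"dp":[0,0.07,0],"angular":[0,0,0],"gripper":16}

```text
clock: 5.15
position: [0.6588, 0.1827, 0.0107]
ee_rot: [0.709, -0.01, 0.705, 0.009]
contact_force: [0.1, -1.0, 0.9]
width: 0.0159
```

```bash
python3 -c "
from h import *
to(657,205,9,1.6)
d=cam('top');i=d['image'][120:300,130:330];cv2.imwrite('pics/t1.png',cv2.resize(i,None,fx=3.5,fy=3))"
```

```text
t 5.15 p [658.8 182.7  10.7] F [ 0.1 -1.   0.9] w 15.9 q [ 0.17  0.6   1.54 -0.    0.99  0.14]
R [[0.005, -0.028, 1.0], [-0.002, 1.0, 0.028], [-1.0, -0.002, 0.005]]
d mm [-1.8 22.3 -1.7] tool units [ 0.014  0.186 -0.01 ]
turn deg [-0.   0.3  0.1] units [-0.     0.003  0.001] after-turn shift [ 0.015  0.186 -0.01 ]
turn deg [180.    0.2  -0.4] units [ 2.     0.002 -0.005] after-turn shift [ 0.015 -0.186  0.01 ]
```

View pics/t1.png

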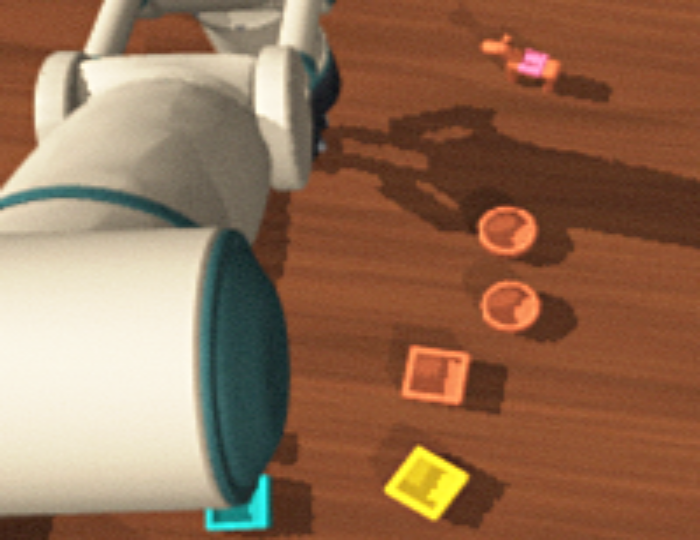

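Request:
arm_command:
  series:
    - {"dp":[0.005,0.025,0],"angular":[0,0,0],"gripper":16}
    - {"dp":[0,0.025,0],"angular":[0,0,0],"gripper":16}
    - {"dp":[0,0.025,0],"angular":[0,0,0],"gripper":16}
    - {"dp":[0,0.025,0],"angular":[0,0,0],"gripper":16}
    - {"dp":[0,0.025,0],"angular":[0,0,0],"gripper":16}
    - {"dp":[0,0.02,0],"angular":[0,0,0],"gripper":16}
    - {"dp":[0,0.015,0],"angular":[0,0,0],"gripper":16}
    - {"dp":[0,0.015,0],"angular":[0,0,0],"gripper":16}

```text
clock: 6.2
position: [0.6583, 0.2046, 0.0101]
ee_rot: [0.709, -0.01, 0.705, 0.009]
contact_force: [-0.4, -1.6, -0.1]
width: 0.0158
```

```bash
python3 -c "
from h import *
st();d=get_image('wrist');cv2.imwrite('pics/w2.png',d['image']);"
```

```text
t 6.2 p [658.3 204.6  10.1] F [-0.4 -1.6 -0.1] w 15.8 q [ 0.2   0.61  1.53 -0.    1.    0.18]
```

View pics/w2.png

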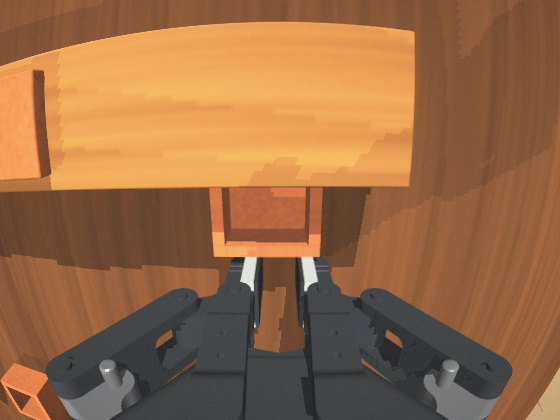

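The pan is square to the shelf and part-way under it (268,225). I'll creep in.

Request:
arm_command:
  series:
    - {"dp":[0,0.01,0],"angular":[0,0,0],"gripper":16}
    - {"dp":[0,0.01,0],"angular":[0,0,0],"gripper":16}
    - {"dp":[0,0.01,0],"angular":[0,0,0],"gripper":16}
    - {"dp":[0,0.01,0],"angular":[0,0,0],"gripper":16}
    - {"dp":[0,0.01,0],"angular":[0,0,0],"gripper":16}
    - {"dp":[0,0.01,0],"angular":[0,0,0],"gripper":16}
    - {"dp":[0,0,0],"angular":[0,0,0],"gripper":16}
    - {"dp":[0,0,0],"angular":[0,0,0],"gripper":16}

```text
clock: 7.25
position: [0.6583, 0.2082, 0.0101]
ee_rot: [0.708, -0.013, 0.706, 0.007]
contact_force: [0.3, -3.6, 1.4]
width: 0.0161
```

Request:
arm_command:
  series:
    - {"dp":[0,0.01,0],"angular":[0,0,0],"gripper":16}
    - {"dp":[0,0.01,0],"angular":[0,0,0],"gripper":16}
    - {"dp":[0,0.01,0],"angular":[0,0,0],"gripper":16}
    - {"dp":[0,0.01,0],"angular":[0,0,0],"gripper":16}
    - {"dp":[0,0.005,0],"angular":[0,0,0],"gripper":16}
    - {"dp":[0,0.005,0],"angular":[0,0,0],"gripper":16}
    - {"dp":[0,0.005,0],"angular":[0,0,0],"gripper":16}
    - {"dp":[0,0.005,0],"angular":[0,0,0],"gripper":16}

```text
clock: 8.25
position: [0.6583, 0.2084, 0.0102]
ee_rot: [0.708, -0.018, 0.706, 0.003]
contact_force: [1.0, -5.2, 1.1]
width: 0.0161
```

```bash
python3 -c "
from h import *
to(658.3,209,10,1.6); print(get_state()['moment'])"
```

```text
t 8.25 p [658.3 208.4  10.2] F [ 1.  -5.2  1.1] w 16.1 q [ 0.22  0.62  1.52 -0.02  1.01  0.2 ]
R [[0.003, -0.03, 1.0], [-0.02, 0.999, 0.03], [-1.0, -0.021, 0.003]]
d mm [ 0.   0.6 -0.2] tool units [0.002 0.005 0.   ]
turn deg [0.1 0.2 1.2] units [0.002 0.002 0.013] after-turn shift [0.002 0.005 0.   ]
turn deg [-179.9   -1.8    0.3] units [-1.998 -0.02   0.003] after-turn shift [ 0.002 -0.005 -0.   ]
[-0.81323548 -0.12359559 -0.04145279]
```

Request:
arm_command:
  series:
    - {"dp":[0,0.012,0],"angular":[0,0,0.006],"gripper":16}
    - {"dp":[0,0.012,0],"angular":[0,0,0.006],"gripper":16}
    - {"dp":[0,0.012,0],"angular":[0,0,0.006],"gripper":16}
    - {"dp":[0,0.012,0],"angular":[0,0,0.006],"gripper":16}
    - {"dp":[0,0.012,0],"angular":[0,0,0.006],"gripper":16}
    - {"dp":[0,0.012,0],"angular":[0,0,0.006],"gripper":16}
    - {"dp":[0,0.012,0],"angular":[0,0,0.006],"gripper":16}
    - {"dp":[0,0.012,0],"angular":[0,0,0.006],"gripper":16}

```text
clock: 9.25
position: [0.6583, 0.2094, 0.0096]
ee_rot: [0.707, 0.001, 0.707, 0.026]
contact_force: [-0.1, -8.2, 1.3]
width: 0.0158
```

Request:
arm_command:
  series:
    - {"dp":[0,0.012,0],"angular":[0,0,0.002],"gripper":16}
    - {"dp":[0,0.012,0],"angular":[0,0,0.002],"gripper":16}
    - {"dp":[0,0.012,0],"angular":[0,0,0.002],"gripper":16}
    - {"dp":[0,0.012,0],"angular":[0,0,0.002],"gripper":16}
    - {"dp":[0,0.012,0],"angular":[0,0,0.002],"gripper":16}
    - {"dp":[0,0.012,0],"angular":[0,0,0.002],"gripper":16}
    - {"dp":[0,0.012,0],"angular":[0,0,0.002],"gripper":16}
    - {"dp":[0,0.012,0],"angular":[0,0,0.002],"gripper":16}

```text
clock: 10.25
position: [0.6584, 0.2094, 0.0095]
ee_rot: [0.707, 0.003, 0.707, 0.029]
contact_force: [-0.4, -7.4, 1.7]
width: 0.0162
```

```bash
python3 -c "
from h import *
to(658,180,10,1.6)"
```

```text
t 10.25 p [658.4 209.4   9.5] F [-0.4 -7.4  1.7] w 16.2 q [0.18 0.61 1.53 0.05 0.99 0.12]
R [[-0.002, -0.038, 0.999], [0.045, 0.998, 0.038], [-0.999, 0.045, 0.0]]
d mm [ -0.4 -29.4   0.5] tool units [-0.015 -0.245 -0.012]
turn deg [ 0.6 -0.  -2.6] units [ 0.006 -0.    -0.029] after-turn shift [-0.004 -0.245 -0.01 ]
turn deg [-179.4    4.1   -0. ] units [-1.993  0.045 -0.   ] after-turn shift [-0.004  0.245  0.01 ]
```

Held about 8 N for more than 1 s. Now I'll retreat and rise.

Request:
arm_command:
  series:
    - {"dp":[0,-0.03,0],"angular":[0,0,0],"gripper":16}
    - {"dp":[0,-0.1,0],"angular":[0.003,0,-0.014],"gripper":16}
    - {"dp":[0,-0.15,0],"angular":[0.003,0,-0.014],"gripper":16}
    - {"dp":[-0.15,-0.15,0],"angular":[0,0,0],"gripper":16}
    - {"dp":[-0.2,-0.2,-0.2],"angular":[0,0,0],"gripper":16}
    - {"dp":[-0.15,-0.2,-0.3],"angular":[0,0,0],"gripper":16}
    - {"dp":[0,-0.25,-0.3],"angular":[0,0,0],"gripper":16}
    - {"dp":[0,-0.2,-0.25],"angular":[0,0,0],"gripper":16}

```text
clock: 11.25
position: [0.538, 0.0472, 0.0739]
ee_rot: [0.71, -0.009, 0.704, 0.011]
contact_force: [-0.2, 0.0, -0.2]
width: 0.0158
```

```bash
python3 -c "
from h import *
to(444,-4,70,1.6)
d=cam('top');np.savez('top1.npz',**d);i=d['image'][120:300,130:330];cv2.imwrite('pics/t2.png',cv2.resize(i,None,fx=3.5,fy=3))"
```

```text
t 11.25 p [538.   47.2  73.9] F [-0.2  0.  -0.2] w 15.8 q [-0.04  0.36  1.82  0.    0.96 -0.07]
R [[0.009, -0.028, 1.0], [0.002, 1.0, 0.028], [-1.0, 0.002, 0.009]]
d mm [-94.  -51.2  -3.9] tool units [ 0.024 -0.405 -0.795]
turn deg [-0.   0.5 -0.1] units [-0.     0.006 -0.001] after-turn shift [ 0.032 -0.404 -0.795]
turn deg [180.   -0.2  -0.8] units [ 2.    -0.002 -0.009] after-turn shift [0.032 0.404 0.795]
```

View pics/t2.png

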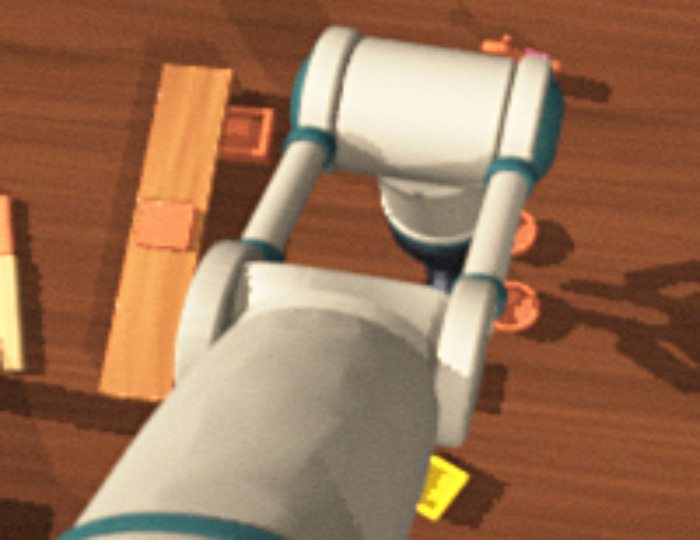

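Request:
arm_command:
  series:
    - {"dp":[0,-0.12,-0.22],"angular":[0,0.003,0],"gripper":16}
    - {"dp":[0,-0.12,-0.25],"angular":[0,0.003,0],"gripper":16}
    - {"dp":[0,-0.1,-0.2],"angular":[0,0,0],"gripper":16}
    - {"dp":[0.1,-0.06,-0.06],"angular":[0,0,0],"gripper":16}
    - {"dp":[0.12,0,0],"angular":[0,0,0],"gripper":16}
    - {"dp":[0.12,0,0],"angular":[0,0,0],"gripper":16}
    - {"dp":[0.1,0,0],"angular":[0,0,0],"gripper":16}
    - {"dp":[0.03,0,0],"angular":[0,0,0],"gripper":16}

```text
clock: 12.3
position: [0.4501, -0.0124, 0.0212]
ee_rot: [0.71, -0.008, 0.704, 0.006]
contact_force: [0.1, -0.5, -0.4]
width: 0.0157
```

```bash
python3 -c "
from h import *
to(438,180,9,1.6)"
```

```text
t 12.3 p [450.1 -12.4  21.2] F [ 0.1 -0.5 -0.4] w 15.7 q [-0.18  0.32  2.07  0.    0.74 -0.2 ]
R [[0.01, -0.02, 1.0], [-0.002, 1.0, 0.02], [-1.0, -0.002, 0.01]]
d mm [-12.1 192.4 -12.2] tool units [ 0.098  1.605 -0.07 ]
turn deg [-0.5  0.5  0.1] units [-0.005  0.006  0.001] after-turn shift [ 0.101  1.606 -0.056]
turn deg [179.5   0.2  -0.9] units [ 1.995  0.002 -0.009] after-turn shift [ 0.101 -1.606  0.056]
```

Request:
arm_command:
  series:
    - {"dp":[0.05,0.02,-0.05],"angular":[-0.005,0.006,0],"gripper":16}
    - {"dp":[0.04,0.06,0],"angular":[0,0,0],"gripper":16}
    - {"dp":[0,0.08,0],"angular":[0,0,0],"gripper":16}
    - {"dp":[0,0.12,0],"angular":[0,0,0],"gripper":16}
    - {"dp":[0,0.12,0],"angular":[0,0,0],"gripper":16}
    - {"dp":[0,0.12,0],"angular":[0,0,0],"gripper":16}
    - {"dp":[0,0.12,0],"angular":[0,0,0],"gripper":16}
    - {"dp":[0,0.12,0],"angular":[0,0,0],"gripper":16}

```text
clock: 13.3
position: [0.4422, 0.0849, 0.0101]
ee_rot: [0.708, -0.011, 0.706, 0.009]
contact_force: [0.2, 0.1, 0.8]
width: 0.0162
```

```bash
python3 -c "
from h import *
to(438,190,9,1.6)"
```

```text
t 13.3 p [442.2  84.9  10.1] F [0.2 0.1 0.8] w 16.2 q [ 0.04  0.34  2.08 -0.    0.72  0.01]
R [[0.002, -0.029, 1.0], [-0.002, 1.0, 0.029], [-1.0, -0.002, 0.002]]
d mm [ -4.2 105.1  -1.1] tool units [ 0.007  0.876 -0.01 ]
turn deg [0.1 0.1 0.1] units [0.001 0.001 0.001] after-turn shift [ 0.009  0.876 -0.011]
turn deg [-179.9   -0.2    0.2] units [-1.999 -0.002  0.002] after-turn shift [ 0.009 -0.876  0.011]
```

Request:
arm_command:
  series:
    - {"dp":[0,0.12,0],"angular":[0,0,0],"gripper":16}
    - {"dp":[0,0.12,0],"angular":[0,0,0],"gripper":16}
    - {"dp":[0,0.12,0],"angular":[0,0,0],"gripper":16}
    - {"dp":[0,0.12,0],"angular":[0,0,0],"gripper":16}
    - {"dp":[0,0.12,0],"angular":[0,0,0],"gripper":16}
    - {"dp":[0,0.1,0],"angular":[0,0,0],"gripper":16}
    - {"dp":[0,0.07,0],"angular":[0,0,0],"gripper":16}
    - {"dp":[0,0.03,0],"angular":[0,0,0],"gripper":16}

```text
clock: 14.3
position: [0.439, 0.1884, 0.0098]
ee_rot: [0.708, -0.012, 0.706, 0.01]
contact_force: [0.3, -2.7, 1.1]
width: 0.0162
```

```bash
python3 -c "
from h import *
to(438,198,9,1.6);d=get_image('wrist');cv2.imwrite('pics/w3.png',d['image'])"
```

```text
t 14.3 p [439.  188.4   9.8] F [ 0.3 -2.7  1.1] w 16.2 q [ 0.26  0.37  2.02 -0.    0.75  0.23]
R [[0.002, -0.031, 1.0], [-0.003, 1.0, 0.031], [-1.0, -0.003, 0.002]]
d mm [-1.   9.6 -0.8] tool units [ 0.007  0.08  -0.006]
turn deg [0.2 0.1 0.2] units [0.002 0.001 0.002] after-turn shift [ 0.007  0.08  -0.006]
turn deg [-179.8   -0.2    0.2] units [-1.998 -0.003  0.002] after-turn shift [ 0.007 -0.08   0.006]
```

View pics/w3.png

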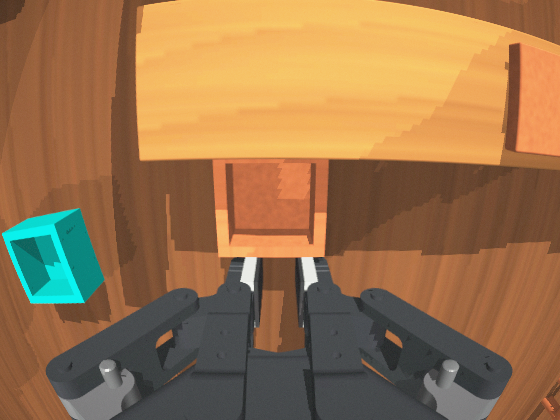

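Pan_b (270,207) is squarely ahead of the fingers and at the shelf mouth. The turquoise pan (50,255) is well clear. Continuing slowly.

Request:
arm_command:
  series:
    - {"dp":[0,0.025,0],"angular":[0,0,0],"gripper":16}
    - {"dp":[0,0.025,0],"angular":[0,0,0],"gripper":16}
    - {"dp":[0,0.025,0],"angular":[0,0,0],"gripper":16}
    - {"dp":[0,0.02,0],"angular":[0,0,0.002],"gripper":16}
    - {"dp":[0,0.015,0],"angular":[0,0,0.002],"gripper":16}
    - {"dp":[0,0.012,0],"angular":[0,0,0.004],"gripper":16}
    - {"dp":[0,0.012,0],"angular":[0,0,0.004],"gripper":16}
    - {"dp":[0,0.012,0],"angular":[0,0,0.004],"gripper":16}

```text
clock: 15.35
position: [0.4385, 0.203, 0.0096]
ee_rot: [0.707, -0.005, 0.707, 0.018]
contact_force: [0.6, -7.3, -0.3]
width: 0.0164
```

Request:
arm_command:
  series:
    - {"dp":[0,0.012,0],"angular":[0,0,0.004],"gripper":16}
    - {"dp":[0,0.012,0],"angular":[0,0,0.004],"gripper":16}
    - {"dp":[0,0.012,0],"angular":[0,0,0.004],"gripper":16}
    - {"dp":[0,0.012,0],"angular":[0,0,0.002],"gripper":16}
    - {"dp":[0,0.012,0],"angular":[0,0,0.002],"gripper":16}
    - {"dp":[0,0.012,0],"angular":[0,0,0.002],"gripper":16}
    - {"dp":[0,0.012,0],"angular":[0,0,0.002],"gripper":16}
    - {"dp":[0,0.012,0],"angular":[0,0,0.002],"gripper":16}

```text
clock: 16.35
position: [0.4386, 0.2032, 0.0094]
ee_rot: [0.707, -0.002, 0.707, 0.027]
contact_force: [1.0, -7.5, -0.2]
width: 0.0157
```

```bash
python3 -c "
from h import *
to(438,170,9,-4.6)"
```

```text
t 16.35 p [438.6 203.2   9.4] F [ 1.  -7.5 -0.2] w 15.7 q [0.26 0.37 2.02 0.05 0.74 0.18]
R [[-0.001, -0.041, 0.999], [0.036, 0.999, 0.041], [-0.999, 0.036, 0.0]]
d mm [ -0.6 -33.2  -0.4] tool units [-0.006 -0.277 -0.016]
turn deg [ 6.9 -0.1 -2.1] units [ 0.077 -0.001 -0.023] after-turn shift [ 0.004 -0.277  0.017]
turn deg [-173.     3.1   -0.2] units [-1.923  0.035 -0.002] after-turn shift [ 0.004  0.277 -0.017]
```

Request:
arm_command:
  series:
    - {"dp":[0,-0.03,0],"angular":[0,0,0],"gripper":16}
    - {"dp":[0,-0.1,0],"angular":[0,0,-0.012],"gripper":16}
    - {"dp":[0,-0.15,0],"angular":[0,0,-0.01],"gripper":16}
    - {"dp":[-0.2,-0.15,0.05],"angular":[0.02,0,0],"gripper":24}
    - {"dp":[-0.25,-0.2,0.25],"angular":[0.03,0,0],"gripper":24}
    - {"dp":[-0.1,-0.25,0.35],"angular":[0.025,0,0],"gripper":24}
    - {"dp":[0,-0.2,0.35],"angular":[0,0,0],"gripper":24}
    - {"dp":[0,0,0.1],"angular":[0,0,0],"gripper":24}

```text
clock: 17.35
position: [0.5709, 0.0602, 0.076]
ee_rot: [0.706, 0.029, 0.707, -0.03]
contact_force: [-1.1, -0.5, -0.4]
width: 0.0241
```

```bash
python3 -c "
from h import *
to(590,60,70,-4.6)"
```

```text
t 17.35 p [570.9  60.2  76. ] F [-1.1 -0.5 -0.4] w 24.1 q [-0.02  0.4   1.73 -0.    1.01  0.07]
R [[-0.001, 0.083, 0.997], [-0.002, 0.997, -0.083], [-1.0, -0.002, -0.001]]
d mm [19.1 -0.2 -6. ] tool units [0.05  0.012 0.159]
turn deg [-0.1 -0.1  0.1] units [-0.002 -0.001  0.001] after-turn shift [0.05  0.011 0.159]
turn deg [1.799e+02 1.000e-01 1.000e-01] units [1.998e+00 2.000e-03 1.000e-03] after-turn shift [ 0.05  -0.011 -0.159]
```

Request:
arm_command:
  series:
    - {"dp":[0,0.01,0.1],"angular":[0,0,0],"gripper":24}
    - {"dp":[0.05,0,0.055],"angular":[0,0,0],"gripper":24}
    - {"dp":[0.12,0,0],"angular":[0,0,0],"gripper":24}
    - {"dp":[0.14,0,0],"angular":[0,0,0],"gripper":24}
    - {"dp":[0.12,0,0],"angular":[0,0,0],"gripper":24}
    - {"dp":[0.08,0,0],"angular":[0,0,0],"gripper":24}
    - {"dp":[0.02,0,0],"angular":[0,0,0],"gripper":24}
    - {"dp":[0,0,0],"angular":[0,0,0],"gripper":24}

```text
clock: 18.35
position: [0.5837, 0.0623, 0.0057]
ee_rot: [0.703, 0.028, 0.71, -0.029]
contact_force: [-0.3, 0.5, 0.5]
width: 0.024
```

```bash
python3 -c "
from h import *
to(590,58,9,-4.6)"
```

```text
t 18.35 p [583.7  62.3   5.7] F [-0.3  0.5  0.5] w 24.0 q [-0.01  0.5   1.77 -0.    0.88  0.07]
R [[-0.011, 0.08, 0.997], [-0.001, 0.997, -0.08], [-1.0, -0.002, -0.011]]
d mm [ 6.3 -4.3  3.3] tool units [-0.028 -0.032  0.055]
turn deg [ 0.  -0.6  0.1] units [ 0.    -0.007  0.001] after-turn shift [-0.028 -0.032  0.055]
turn deg [-180.    -0.2   -1. ] units [-2.    -0.002 -0.011] after-turn shift [-0.028  0.032 -0.055]
```

Request:
arm_command:
  series:
    - {"dp":[-0.028,0,0.055],"angular":[0,-0.007,0],"gripper":24}
    - {"dp":[0,-0.05,0],"angular":[0,0,0],"gripper":24}
    - {"dp":[0,-0.08,0],"angular":[0,0,0],"gripper":24}
    - {"dp":[0,-0.12,0],"angular":[0,0,0],"gripper":24}
    - {"dp":[0,-0.13,0],"angular":[0,0,0],"gripper":24}
    - {"dp":[0,-0.13,0],"angular":[0,0,0],"gripper":24}
    - {"dp":[0,-0.13,0],"angular":[0,0,0],"gripper":24}
    - {"dp":[0,-0.13,0],"angular":[0,0,0],"gripper":24}

```text
clock: 19.35
position: [0.584, -0.0366, 0.0109]
ee_rot: [0.708, 0.028, 0.705, -0.029]
contact_force: [0.3, 0.5, -0.8]
width: 0.0241
```

```bash
python3 -c "
from h import *
to(572,-180,9,-4.6)"
```

```text
t 19.35 p [584.  -36.6  10.9] F [ 0.3  0.5 -0.8] w 24.1 q [-0.18  0.49  1.78 -0.    0.87 -0.1 ]
R [[0.004, 0.08, 0.997], [-0.002, 0.997, -0.08], [-1.0, -0.001, 0.004]]
d mm [ -12.  -143.4   -1.9] tool units [ 0.018 -1.199 -0.004]
turn deg [0.  0.2 0.1] units [0.    0.002 0.001] after-turn shift [ 0.016 -1.199 -0.004]
turn deg [-1.8e+02 -1.0e-01  4.0e-01] units [-2.e+00 -1.e-03  4.e-03] after-turn shift [0.016 1.199 0.004]
```

Request:
arm_command:
  series:
    - {"dp":[0.005,-0.13,0],"angular":[0,0,0],"gripper":24}
    - {"dp":[0.005,-0.13,0],"angular":[0,0,0],"gripper":24}
    - {"dp":[0,-0.13,0],"angular":[0,0,0],"gripper":24}
    - {"dp":[0,-0.13,0],"angular":[0,0,0],"gripper":24}
    - {"dp":[0,-0.13,0],"angular":[0,0,0],"gripper":24}
    - {"dp":[0,-0.13,0],"angular":[0,0,0],"gripper":24}
    - {"dp":[0,-0.13,0],"angular":[0,0,0],"gripper":24}
    - {"dp":[0,-0.1,0],"angular":[0,0,0],"gripper":24}

```text
clock: 20.35
position: [0.5738, -0.1654, 0.0105]
ee_rot: [0.708, 0.029, 0.705, -0.029]
contact_force: [1.0, 3.0, 2.8]
width: 0.0243
```

```bash
python3 -c "
from h import *
to(571,-192,9,-4.6)
d=cam('side');i=d['image'][100:260,170:400];a=cv2.resize(i,None,fx=3.4,fy=3.4);cv2.imwrite('pics/s3.png',a)"
```

```text
t 20.35 p [ 573.8 -165.4   10.5] F [1.  3.  2.8] w 24.3 q [-0.4   0.5   1.75  0.    0.88 -0.32]
R [[0.005, 0.081, 0.997], [-0.0, 0.997, -0.081], [-1.0, 0.0, 0.005]]
d mm [ -2.8 -26.6  -1.5] tool units [ 0.012 -0.223 -0.006]
turn deg [-0.1  0.3 -0. ] units [-0.001  0.003 -0.   ] after-turn shift [ 0.012 -0.223 -0.006]
turn deg [179.9  -0.   -0.5] units [ 1.999 -0.    -0.005] after-turn shift [0.012 0.223 0.006]
```

View pics/s3.png

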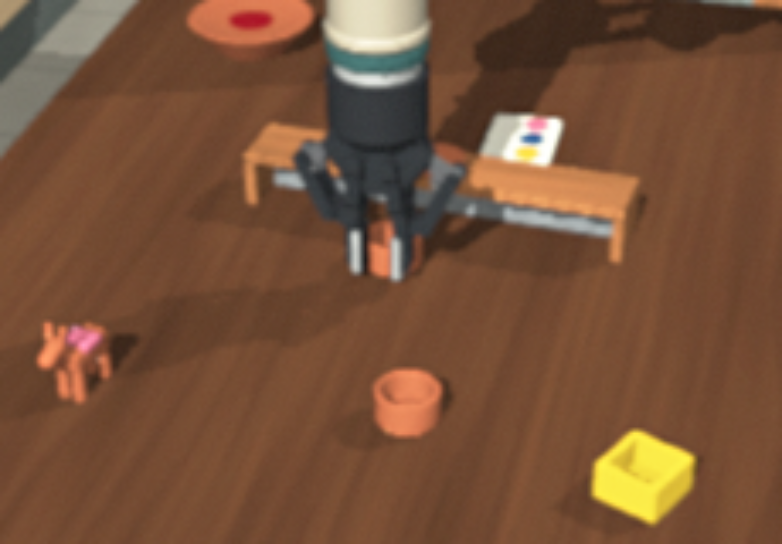

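The dish (390,250) is cradled between the fingers in front of the round-badge shelf. Slowing down.

Request:
arm_command:
  series:
    - {"dp":[0.005,-0.06,0],"angular":[0,0,0],"gripper":24}
    - {"dp":[0,-0.06,0],"angular":[0,0,0],"gripper":24}
    - {"dp":[0,-0.05,0],"angular":[0,0,0],"gripper":24}
    - {"dp":[0,-0.03,0],"angular":[0,0,0],"gripper":24}
    - {"dp":[0,-0.025,0],"angular":[0,0,0],"gripper":24}
    - {"dp":[0,-0.025,0],"angular":[0,0,0],"gripper":24}
    - {"dp":[0,-0.025,0],"angular":[0,0,0],"gripper":24}
    - {"dp":[0,-0.015,0],"angular":[0,0,0],"gripper":24}

```text
clock: 21.4
position: [0.5707, -0.2025, 0.0099]
ee_rot: [0.708, 0.029, 0.705, -0.028]
contact_force: [0.1, 2.6, 2.7]
width: 0.0239
```

Request:
arm_command:
  series:
    - {"dp":[0,-0.015,0],"angular":[0,0,0],"gripper":24}
    - {"dp":[0,-0.015,0],"angular":[0,0,-0.002],"gripper":24}
    - {"dp":[0,-0.012,0],"angular":[0,0,-0.002],"gripper":24}
    - {"dp":[0,-0.012,0],"angular":[0,0,-0.002],"gripper":24}
    - {"dp":[0,-0.012,0],"angular":[0,0,-0.002],"gripper":24}
    - {"dp":[0,-0.012,0],"angular":[0,0,-0.002],"gripper":24}
    - {"dp":[0,-0.012,0],"angular":[0,0,-0.002],"gripper":24}
    - {"dp":[0,-0.012,0],"angular":[0,0,-0.002],"gripper":24}

```text
clock: 22.4
position: [0.5694, -0.2157, 0.0096]
ee_rot: [0.708, 0.02, 0.705, -0.037]
contact_force: [-0.6, 1.7, 0.9]
width: 0.024
```

Request:
arm_command:
  series:
    - {"dp":[0,-0.015,0],"angular":[0,0,0.008],"gripper":24}
    - {"dp":[0,-0.015,0],"angular":[0,0,0],"gripper":24}
    - {"dp":[0,-0.012,0],"angular":[0,0,0],"gripper":24}
    - {"dp":[0,-0.012,0],"angular":[0,0,-0.002],"gripper":24}
    - {"dp":[0,-0.012,0],"angular":[0,0,-0.002],"gripper":24}
    - {"dp":[0,-0.012,0],"angular":[0,0,-0.004],"gripper":24}
    - {"dp":[0,-0.012,0],"angular":[0,0,-0.004],"gripper":24}
    - {"dp":[0,-0.012,0],"angular":[0,0,-0.004],"gripper":24}

```text
clock: 23.4
position: [0.5681, -0.2281, 0.0095]
ee_rot: [0.707, 0.016, 0.706, -0.041]
contact_force: [1.3, 4.6, 0.7]
width: 0.0241
```

```bash
python3 -c "
from h import *
to(568,-225,9,-4.6)"
```

```text
t 23.4 p [ 568.1 -228.1    9.5] F [1.3 4.6 0.7] w 24.1 q [-0.48  0.52  1.73 -0.04  0.88 -0.37]
R [[0.001, 0.081, 0.997], [-0.035, 0.996, -0.081], [-0.999, -0.035, 0.004]]
d mm [-0.1  3.1 -0.5] tool units [ 0.003  0.026 -0.003]
turn deg [-0.1  0.2  2. ] units [-0.001  0.002  0.022] after-turn shift [ 0.004  0.026 -0.003]
turn deg [179.9   3.2  -0.3] units [ 1.999  0.035 -0.004] after-turn shift [ 0.004 -0.026  0.003]
```

Request:
arm_command:
  series:
    - {"dp":[0,-0.012,0],"angular":[0,0,-0.002],"gripper":24}
    - {"dp":[0,-0.012,0],"angular":[0,0,-0.002],"gripper":24}
    - {"dp":[0,-0.012,0],"angular":[0,0,-0.002],"gripper":24}
    - {"dp":[0,-0.012,0],"angular":[0,0,-0.002],"gripper":24}
    - {"dp":[0,-0.012,0],"angular":[0,0,-0.002],"gripper":24}
    - {"dp":[0,-0.012,0],"angular":[0,0,-0.002],"gripper":24}
    - {"dp":[0,-0.012,0],"angular":[0,0,-0.002],"gripper":24}
    - {"dp":[0,-0.012,0],"angular":[0,0,-0.002],"gripper":24}

```text
clock: 24.4
position: [0.5681, -0.2288, 0.0094]
ee_rot: [0.707, 0.014, 0.706, -0.046]
contact_force: [1.1, 5.6, 1.6]
width: 0.0238
```

Request:
arm_command:
  series:
    - {"dp":[0,-0.018,0],"angular":[0,0,-0.002],"gripper":24}
    - {"dp":[0,-0.018,0],"angular":[0,0,-0.002],"gripper":24}
    - {"dp":[0,-0.018,0],"angular":[0,0,-0.002],"gripper":24}
    - {"dp":[0,-0.018,0],"angular":[0,0,-0.002],"gripper":24}
    - {"dp":[0,-0.018,0],"angular":[0,0,-0.002],"gripper":24}
    - {"dp":[0,-0.018,0],"angular":[0,0,-0.002],"gripper":24}
    - {"dp":[0,-0.018,0],"angular":[0,0,-0.002],"gripper":24}
    - {"dp":[0,-0.018,0],"angular":[0,0,-0.002],"gripper":24}

```text
clock: 25.4
position: [0.5682, -0.2296, 0.0094]
ee_rot: [0.706, 0.016, 0.706, -0.049]
contact_force: [2.4, 8.1, 1.6]
width: 0.024
```

```bash
python3 -c "
from h import *
to(570,-195,9,-4.6)"
```

```text
t 25.4 p [ 568.2 -229.6    9.4] F [2.4 8.1 1.6] w 24.0 q [-0.47  0.52  1.73 -0.06  0.88 -0.35]
R [[-0.001, 0.091, 0.996], [-0.047, 0.995, -0.091], [-0.999, -0.047, 0.003]]
d mm [ 1.8 34.6 -0.4] tool units [-0.011  0.289 -0.011]
turn deg [-0.6  0.1  2.7] units [-0.007  0.002  0.03 ] after-turn shift [ 0.003  0.289 -0.008]
turn deg [179.3   4.2  -0.2] units [ 1.993  0.047 -0.003] after-turn shift [ 0.003 -0.289  0.008]
```

Request:
arm_command:
  series:
    - {"dp":[0,-0.018,0],"angular":[0,0,0],"gripper":24}
    - {"dp":[0,-0.018,0],"angular":[0,0,0],"gripper":24}
    - {"dp":[0,-0.018,0],"angular":[0,0,0],"gripper":24}
    - {"dp":[0,-0.018,0],"angular":[0,0,0],"gripper":24}
    - {"dp":[0,0.03,0],"angular":[0,0,0],"gripper":24}
    - {"dp":[0,0.08,0],"angular":[-0.002,0,0.01],"gripper":24}
    - {"dp":[0,0.15,0],"angular":[-0.002,0,0.01],"gripper":24}
    - {"dp":[0,0.15,0],"angular":[-0.002,0,0.01],"gripper":24}

```text
clock: 26.4
position: [0.5729, -0.1803, 0.0084]
ee_rot: [0.708, 0.033, 0.705, -0.025]
contact_force: [-1.2, 0.4, 0.2]
width: 0.0236
```

```bash
python3 -c "
from h import *
to(517,48,70,-4.6)"
```

```text
t 26.4 p [ 572.9 -180.3    8.4] F [-1.2  0.4  0.2] w 23.6 q [-0.43  0.51  1.74  0.02  0.89 -0.35]
R [[0.004, 0.083, 0.997], [0.011, 0.996, -0.083], [-1.0, 0.012, 0.003]]
d mm [-55.9 228.3  61.6] tool units [-0.493  1.863 -0.621]
turn deg [-0.2  0.2 -0.7] units [-0.002  0.002 -0.007] after-turn shift [-0.513  1.859 -0.617]
turn deg [179.8  -1.1  -0.3] units [ 1.998 -0.012 -0.003] after-turn shift [-0.513 -1.859  0.617]
```

Request:
arm_command:
  series:
    - {"dp":[-0.25,0.15,0],"angular":[0,0,-0.007],"gripper":24}
    - {"dp":[-0.25,0.25,-0.05],"angular":[0,0,0],"gripper":24}
    - {"dp":[0,0.3,-0.1],"angular":[0,0,0],"gripper":24}
    - {"dp":[0,0.3,-0.12],"angular":[0,0,0],"gripper":24}
    - {"dp":[0,0.3,-0.12],"angular":[0,0,0],"gripper":24}
    - {"dp":[0,0.3,-0.12],"angular":[0,0,0],"gripper":24}
    - {"dp":[0,0.15,-0.08],"angular":[0,0,0],"gripper":24}
    - {"dp":[0,0.05,-0.02],"angular":[0,0,0],"gripper":24}

```text
clock: 27.4
position: [0.5148, 0.0539, 0.0709]
ee_rot: [0.708, 0.03, 0.705, -0.026]
contact_force: [0.2, 0.5, -0.1]
width: 0.0245
```

```bash
python3 -c "
from h import *
to(517.5,50,9,-4.6)"
```

```text
t 27.4 p [514.8  53.9  70.9] F [ 0.2  0.5 -0.1] w 24.5 q [-0.03  0.33  1.87  0.01  0.94  0.04]
R [[0.004, 0.079, 0.997], [0.005, 0.997, -0.079], [-1.0, 0.005, 0.004]]
d mm [  2.7  -3.9 -61.9] tool units [ 0.516 -0.033  0.023]
turn deg [ 0.1  0.2 -0.3] units [ 0.001  0.002 -0.003] after-turn shift [ 0.516 -0.031  0.025]
turn deg [-179.9    0.4    0.3] units [-1.999  0.005  0.004] after-turn shift [ 0.516  0.031 -0.025]
```

Request:
arm_command:
  series:
    - {"dp":[0.05,0,0.025],"angular":[0,0,0],"gripper":24}
    - {"dp":[0.12,0,0],"angular":[0,0,0],"gripper":24}
    - {"dp":[0.12,0,0],"angular":[0,0,0],"gripper":24}
    - {"dp":[0.12,0,0],"angular":[0,0,0],"gripper":24}
    - {"dp":[0.08,0,0],"angular":[0,0,0],"gripper":24}
    - {"dp":[0.02,0,0],"angular":[0,0,0],"gripper":24}
    - {"dp":[0,-0.05,0],"angular":[0,0,0],"gripper":24}
    - {"dp":[0,-0.06,0],"angular":[0,0,0],"gripper":24}

```text
clock: 28.4
position: [0.5189, 0.0367, 0.004]
ee_rot: [0.708, 0.03, 0.705, -0.028]
contact_force: [0.1, -0.7, -0.1]
width: 0.024
```

```bash
python3 -c "
from h import *
y=get_state()['position'][1]*1e3
to(513.5+(y-.3)*.0802,y,9,-4.6)"
```

```text
t 28.4 p [518.9  36.7   4. ] F [ 0.1 -0.7 -0.1] w 24.0 q [-0.07  0.43  1.93  0.01  0.78  0.01]
R [[0.003, 0.082, 0.997], [0.003, 0.997, -0.082], [-1.0, 0.004, 0.003]]
d mm [-2.5  0.   5. ] tool units [-0.042 -0.002 -0.02 ]
turn deg [-0.1  0.2 -0.2] units [-0.001  0.002 -0.002] after-turn shift [-0.042 -0.002 -0.021]
turn deg [179.9  -0.3  -0.3] units [ 1.999 -0.004 -0.003] after-turn shift [-0.042  0.002  0.021]
```

Request:
arm_command:
  series:
    - {"dp":[-0.04,-0.02,-0.02],"angular":[0,0,0],"gripper":24}
    - {"dp":[0,-0.08,0],"angular":[0,0,0],"gripper":24}
    - {"dp":[0,-0.12,0],"angular":[0,0,0],"gripper":24}
    - {"dp":[0,-0.13,0],"angular":[0,0,0],"gripper":24}
    - {"dp":[0,-0.13,0],"angular":[0,0,0],"gripper":24}
    - {"dp":[0,-0.13,0],"angular":[0,0,0],"gripper":24}
    - {"dp":[0,-0.13,0],"angular":[0,0,0],"gripper":24}
    - {"dp":[0,-0.13,0],"angular":[0,0,0],"gripper":24}

```text
clock: 29.4
position: [0.5076, -0.0746, 0.0099]
ee_rot: [0.708, 0.031, 0.705, -0.028]
contact_force: [-1.2, 0.6, -0.1]
width: 0.0241
```

Request:
arm_command:
  series:
    - {"dp":[0,-0.12,0],"angular":[0,0,0],"gripper":24}
    - {"dp":[0,-0.12,0],"angular":[0,0,0],"gripper":24}
    - {"dp":[0,-0.12,0],"angular":[0,0,0],"gripper":24}
    - {"dp":[0,-0.12,0],"angular":[0,0,0],"gripper":24}
    - {"dp":[0,-0.12,0],"angular":[0,0,0],"gripper":24}
    - {"dp":[0,-0.12,0],"angular":[0,0,0],"gripper":24}
    - {"dp":[0,-0.08,0],"angular":[0,0,0],"gripper":24}
    - {"dp":[0,-0.05,0],"angular":[0,0,0],"gripper":24}

```text
clock: 30.4
position: [0.4985, -0.1835, 0.0097]
ee_rot: [0.709, 0.032, 0.704, -0.028]
contact_force: [0.3, 2.4, 2.6]
width: 0.0239
```

```bash
python3 -c "
from h import *
to(496,-205,9,-4.6)
d=cam('side');i=d['image'][100:260,170:400];a=cv2.resize(i,None,fx=3.4,fy=3.4);cv2.imwrite('pics/s4.png',a)"
```

```text
t 30.4 p [ 498.5 -183.5    9.7] F [0.3 2.4 2.6] w 23.9 q [-0.49  0.43  1.9   0.01  0.8  -0.41]
R [[0.006, 0.084, 0.996], [0.005, 0.996, -0.084], [-1.0, 0.005, 0.006]]
d mm [ -2.5 -21.5  -0.7] tool units [ 0.005 -0.18  -0.006]
turn deg [-0.2  0.3 -0.3] units [-0.003  0.004 -0.003] after-turn shift [ 0.006 -0.18  -0.006]
turn deg [179.8  -0.5  -0.5] units [ 1.997 -0.005 -0.006] after-turn shift [0.006 0.18  0.006]
```

View pics/s4.png

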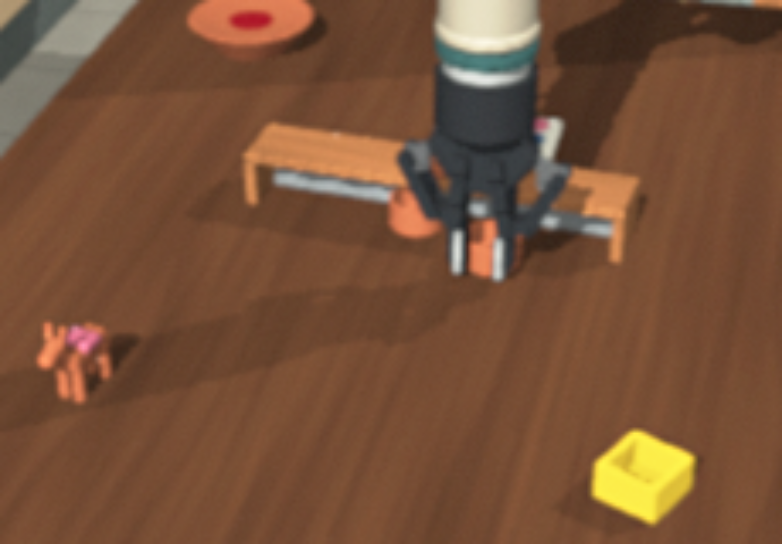

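Dish one rests at the rail (415,213), and dish two (490,250) is cradled between the fingers. Slowing down.

Request:
arm_command:
  series:
    - {"dp":[0,-0.06,0],"angular":[0,0,0],"gripper":24}
    - {"dp":[0,-0.06,0],"angular":[0,0,0],"gripper":24}
    - {"dp":[0,-0.05,0],"angular":[0,0,0],"gripper":24}
    - {"dp":[0,-0.03,0],"angular":[0,0,0],"gripper":24}
    - {"dp":[0,-0.02,0],"angular":[0,0,0],"gripper":24}
    - {"dp":[0,-0.02,0],"angular":[0,0,0],"gripper":24}
    - {"dp":[0,-0.018,0],"angular":[0,0,0],"gripper":24}
    - {"dp":[0,-0.018,0],"angular":[0,0,0],"gripper":24}

```text
clock: 31.45
position: [0.4954, -0.218, 0.0095]
ee_rot: [0.708, 0.031, 0.705, -0.027]
contact_force: [0.3, 2.1, 2.0]
width: 0.024
```

Request:
arm_command:
  series:
    - {"dp":[0,-0.015,0],"angular":[0,0,-0.001],"gripper":24}
    - {"dp":[0,-0.015,0],"angular":[0,0,-0.001],"gripper":24}
    - {"dp":[0,-0.015,0],"angular":[0,0,-0.002],"gripper":24}
    - {"dp":[0,-0.015,0],"angular":[0,0,-0.002],"gripper":24}
    - {"dp":[0,-0.015,0],"angular":[0,0,-0.002],"gripper":24}
    - {"dp":[0,-0.015,0],"angular":[0,0,-0.002],"gripper":24}
    - {"dp":[0,-0.015,0],"angular":[0,0,-0.002],"gripper":24}
    - {"dp":[0,-0.015,0],"angular":[0,0,-0.002],"gripper":24}

```text
clock: 32.45
position: [0.4947, -0.2237, 0.0094]
ee_rot: [0.708, 0.031, 0.705, -0.032]
contact_force: [1.4, 8.1, 2.9]
width: 0.0242
```

Request:
arm_command:
  series:
    - {"dp":[0,-0.016,0],"angular":[0,0,-0.001],"gripper":24}
    - {"dp":[0,-0.016,0],"angular":[0,0,-0.001],"gripper":24}
    - {"dp":[0,-0.016,0],"angular":[0,0,-0.001],"gripper":24}
    - {"dp":[0,-0.016,0],"angular":[0,0,-0.001],"gripper":24}
    - {"dp":[0,-0.016,0],"angular":[0,0,-0.001],"gripper":24}
    - {"dp":[0,-0.016,0],"angular":[0,0,-0.001],"gripper":24}
    - {"dp":[0,-0.016,0],"angular":[0,0,-0.001],"gripper":24}
    - {"dp":[0,-0.016,0],"angular":[0,0,-0.001],"gripper":24}

```text
clock: 33.45
position: [0.4949, -0.2237, 0.0095]
ee_rot: [0.708, 0.038, 0.705, -0.031]
contact_force: [2.1, 7.6, 3.9]
width: 0.0243
```

Request:
arm_command:
  series:
    - {"dp":[0,0.03,0],"angular":[0,0,0],"gripper":24}
    - {"dp":[0,0.08,0],"angular":[0,0,0.005],"gripper":24}
    - {"dp":[0,0.15,0],"angular":[0,0,0.005],"gripper":24}
    - {"dp":[0,0.2,0],"angular":[0,0,0],"gripper":24}
    - {"dp":[-0.25,0.25,0],"angular":[0,0,0],"gripper":24}
    - {"dp":[-0.3,0.25,-0.1],"angular":[0,0,0],"gripper":24}
    - {"dp":[-0.3,0.2,-0.3],"angular":[0,0,0],"gripper":24}
    - {"dp":[-0.2,0.1,-0.3],"angular":[0,0,0],"gripper":24}

```text
clock: 34.45
position: [0.4244, -0.0619, 0.1394]
ee_rot: [0.707, 0.043, 0.705, -0.025]
contact_force: [0.3, 0.1, -0.4]
width: 0.0243
```

Run:
```python
from h import *
st()
a=cam('top');b=cam('side');np.savez('top9.npz',**a);np.savez('side9.npz',**b)
cv2.imwrite('pics/f.png',np.hstack([cv2.resize(a['image'],(400,300)),cv2.resize(b['image'],(400,300))]))
for n,d in(('top',a),('side',b)):
    K=d["mtx"];R=d["view"][:3,:3];t=d["view"][:3,3];D=d["depth"];vv,uu=np.mgrid[0:420,0:560]
    W=(np.stack([(uu-K[0,2])/K[0,0]*D,-(vv-K[1,2])/K[1,1]*D,-D],-1)-t)@R
    m=((W[...,2]>.018)&(W[...,2]<.03)&(D>0)&(abs(W[...,0]-.55)<.17)&(abs(W[...,1])<.26)).astype(np.uint8)
    k,l,s,_=cv2.connectedComponentsWithStats(m)
    for i in range(1,k):
        if s[i,4]>12: p=W[l==i]*1e3; print(n,s[i,4],"x",np.round([p[:,0].min(),p[:,0].max()]),"y",np.round([p[:,1].min(),p[:,1].max()]),"z",np.round(p[:,2].max()))
```

```text
t 34.45 p [424.4 -61.9 139.4] F [ 0.3  0.1 -0.4] w 24.3 q [-0.33  0.13  1.94  0.03  1.07 -0.25]
top 92 x [630. 677.] y [217. 256.] z 30.0
top 18 x [569. 589.] y [-252. -233.] z 29.0
top 86 x [413. 460.] y [211. 248.] z 30.0
side 51 x [544. 591.] y [-260. -230.] z 29.0
side 58 x [472. 516.] y [-258. -220.] z 29.0
side 16 x [398. 406.] y [-258. -230.] z 29.0
side 90 x [629. 676.] y [218. 234.] z 29.0
side 106 x [413. 459.] y [212. 226.] z 28.0
```

View pics/f.png

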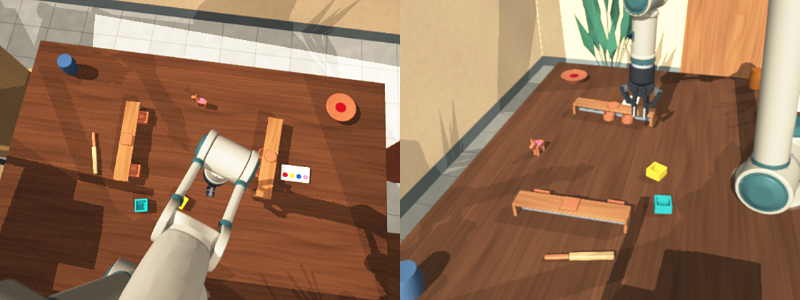

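Run:
```python
from h import *
d=dict(np.load('side9.npz'))
K=d["mtx"];R=d["view"][:3,:3];t=d["view"][:3,3];D=d["depth"];vv,uu=np.mgrid[0:420,0:560]
W=((np.stack([(uu-K[0,2])/K[0,0]*D,-(vv-K[1,2])/K[1,1]*D,-D],-1)-t)@R*1e3).reshape(-1,3)
L=W[:,:2]-[555.2,-274.9]; a=np.radians(-4.6); lx=L@[np.cos(a),np.sin(a)]; ly=L@[-np.sin(a),np.cos(a)]
for lo,hi in((-130,-95),(-30,-20),(40,75),(75,110),(110,140)):
    m=(lx>lo)&(lx<hi)&(abs(ly)<60)&(W[:,2]>8)&(W[:,2]<30); print("rail",lo,hi,m.sum(),np.round(np.percentile(ly[m],[10,50,90]),1) if m.sum() else '')
for c in (-64,8):
    m=(abs(lx-c)<30)&(abs(ly)<80)&(W[:,2]>7)&(W[:,2]<24); f=m&(abs(lx-c)<6)
    print("dish front",np.round(np.percentile(ly[f],[50,80,95]),1),"x range",np.round(np.percentile(lx[m&(ly>20)],[3,97]),1))
```

```text
rail -130 -95 29 [-5.7 -2.6  1.8]
rail -30 -20 12 [-4.3 -0.2  2.1]
rail 40 75 38 [-6.5 -2.3  0.2]
rail 75 110 37 [-4.2 -0.6  1.9]
rail 110 140 28 [-3.9 -1.7  1.7]
dish front [39.  44.3 46.3] x range [-83.7 -44.3]
dish front [39.8 44.4 46.6] x range [-11.2  30.3]
```

```bash
python3 -c "
from h import *
st(); print(sign_off())"
```

```text
t 34.55 p [422.2 -61.3 140.1] F [ 0.9 -0.  -0.7] w 23.9 q [-0.33  0.13  1.95  0.03  1.07 -0.25]
the job is handed in; nothing more can be done
None
```

I slid all four pieces in under their shelves from the facing side, one at a time, and handed the job in at 34.6 s. Both pans are under the square-badge shelf and both dishes under the round-badge shelf. Each was pressed at about 7.5–8 N for roughly a second, and then the arm backed away and rose clear.

- **Forces:** the highest reading seen was 8.2 N. I only read the force at the end of each one-second move, so a brief peak in between would not show.
- **Pans:** the final pictures show both upright, with their outer edges within about 1 mm of where contact with the rail puts them.
- **Dishes:** both are upright, with their fronts about 44–46 mm out from the measured rail face. They are 46 mm across, so they bear on the rail to within 1–2 mm.
- **A check that disagreed:** a first, cruder edge measurement put the dishes 4–8 mm farther out than expected. I put this down to depth noise, because the finer measurement against the rail agreed with contact.
- **Other things:** the burro, palette, burnisher and the two look-alike pans appear undisturbed in the final pictures. I did not re-measure their positions.

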